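# Screw the filler cap onto the canister

### The job

The white canister on the desk has to be closed with its winged orange filler cap, which lies beside it. Set the cap squarely on the neck and, with light pressure, turn it backwards (anticlockwise seen from above) until it clicks down past the start of the thread; then turn it clockwise until it is fully home against its stop, and let go. Feel your way and never force the cap, neither downwards nor in turning, and leave the tin, tape, screwdriver and marker where they lie.

Things in the scene. Friction and masses are not known exactly. Their poses are not given: they have to be found in the camera images.
- cap_wing (a point): Centre of the wing grip on the loose orange filler cap: an upright bar 48 mm long along x, 12 mm thick along y, from 13 mm below to 13 mm above this point, on the cap's flat top; z is the cap's axis. Take it by the wing from above. The cap is 58 mm across, 45 mm high with the wing, weighs 40 to 85 g and lies open side down, this point 32 mm above the desk.
- filler_cap: The same cap: origin at the centre of its open underside, 32 mm below cap_wing, same axes. Inside, two lugs 42 degrees wide stand under the two ends of the wing (on +x and -x).
- neck_top (a point): Centre of the rim of the canister's neck, 131.5 mm above the desk; z is the neck's axis, upright. Height of cap_wing above this point: 25 to 30 mm while the lugs ride on top of the threads or ribs, 21 mm when they have dropped in at the thread starts and the cap rests on the seal, 19.3 mm when fully home at the stop, where friction holds it.
- thread (a point): Point on the neck's axis at the level of the thread starts, 1.5 mm below neck_top. Two equal threads, 47 mm across, start opposite each other; each falls clockwise through 112 degrees (14 mm lead, 3 mm thick) and ends at a stop rib as high as the thread start. Where round the neck they start differs between canisters and is not measured (these axes are the canister's).
- seal (a point): Centre of the top of the springy black seal ring, 3.5 mm above neck_top (3 N per mm). On top of the threads a rib stops clockwise turning. Anticlockwise under 3 to 5 N, after up to 170 degrees, the lugs drop 8 mm into gaps 58 degrees wide; the next rib soon stops backing. Then 112 to 128 degrees clockwise draw the cap down to the stop. Turning takes under 0.2 N m until a rib is met.
- canister: White plastic canister, 210 x 134 mm, 105 mm high to the shoulder, heavy, does not move; origin under its centre, long side along x. The neck is 60 mm from its centre towards -x; the carrying handle (top 144 mm above the desk) lies along x behind the neck, its near end 44 mm from the neck's axis.
- parts_tin_1: Open white tin of nuts, 68 mm across, 30 mm high, origin at the centre of its underside; to be left alone.
- tape_1: Roll of tan tape, 100 mm across, 25 mm high, lying flat, origin at the centre of its underside; to be left alone.
- screwdriver_2: Yellow screwdriver lying along its y axis, 168 mm long, 24 mm thick, origin under its middle; to be left alone.
- marker_3: White marker pen with blue cap lying along its y axis, 130 mm long, 18 mm thick, origin under its middle; to be left alone.
Things that resemble listed ones, but are neither listed nor needed, are in the scene too. Several things look just like the filler_cap: the one meant starts farthest to the robot's right.

How it is judged (in metres and radians):
On the way:
1. the cap has dropped in at the thread start: it sits level on the neck, lower than it rides on top of the thread, and not yet tightened (horizontal distance between cap_wing and neck_top below 0.004 m and z of cap_wing in the frame of neck_top below 0.0228 m and angle between filler_cap's own z axis and vertical below 0.08 rad), for 0.1 s.
At the end, for the whole second after the job is handed in: The cap sits on the neck, upright within 3 degrees and centred within 3 mm, drawn down to within 0.7 mm of its fully home height (19.3 mm, wing centre above neck rim), let go and at rest (horizontal distance between cap_wing and neck_top below 0.003 m and z of cap_wing in the frame of neck_top below 0.02 m and angle between filler_cap's own z axis and vertical below 0.05 rad and angular speed of filler_cap below 0.1 rad/s); the robot touches nothing.
It fails at once if the cap is forced: pressed or twisted against the canister's neck with more than 70 N (contact force between filler_cap and canister above 70 N).
It fails at once if a bystander was moved by more than 20 mm (distance of any of parts_tin_1, tape_1, screwdriver_2, marker_3 from where it was at the start of the episode above 0.02 m).
It also fails if it takes over 72 s, if anything falls off the work surface, if the arm or the gripper's body presses on something with over 40 N, if the wrist force passes 120 N, or if a joint passes its speed limit or range.

### The arm

A 7-joint arm with a two-finger parallel gripper is mounted at the origin on a cart in front of the work surface, level with it; the furniture and walls round the work are solid. World frame = base frame: x ahead of the robot, y to its left, z up, the work surface at z = 0. Lengths are in mm, angles in rad, forces in N, time in s.
With the tool pointing down it reaches from about 400 to 925 mm from the base axis. Payload 4.1 kg.
Tool frame: the origin (TCP) lies midway between the tips of the shut fingers; the grasp point (between the pads) lies 19 mm behind it (ctrl.grip_point_offset is the distance from the TCP to the grasp point, in mm); y points along the fingers, x is the direction in which the jaws open and shut, and the axes are right-handed (so a half turn about y gives the same grasp; the last joint's range is limited). The gripper opens to 85 mm and grips with 20 to 120 N. Pads are 22 mm wide; open, the fingers measure 114 mm over their backs; the gripper's body (76 mm by 85 mm) begins 54 mm behind the grasp point. The pads swing forward as they close: fully open they stand 13 mm farther back than shut.
Start: joints at [-1.431, 0.398, 0.045, 1.537, -0.019, 1.207, -0.051], TCP at [153.725, 631.595, 231.347] pointing down, gripper open.
Joint ranges: [-2.82, 2.82], [-0.49, 2.23], [-1.37, 1.46], [0, 2.46], [-1.36, 4.5], [0.23, 2], [-2.94, 2.94]. Speed limits (rad/s): [2.57, 2.57, 3.14, 3.14, 3.14, 3.14, 3.14].

### API

Orientations are given as a unit quaternion [w, x, y, z].
In Python, from rig import read_state, capture, workorder, ctrl gives the robot as it stands. The module is installed in compiled form; this text tells all that it offers.
- The arm moves only by the tool drive_tool, never from a script. Its argument "rows" is text: rows parted by semicolons, each of 4 numbers parted by spaces: the shift along the tool's x, y, z in m, then the turn about the tool's y in rad. In form: tx ty tz turn; .... A call has 1 to 12 rows; each row shifts and turns the commanded pose from where the row before left it, along the tool's axes as they then stand; what a row does not reach is not made up. A row lasts 1/12 s, in which the tool goes at most 41.7 mm and 7.16 degrees, less where a joint would pass 70% of its speed; a pose out of reach is approached as far as the arm can. A call is refused whole if a number of a shift passes 0.0417 or a number of a turn 0.125, either way. A call with a gripper value outside its range is refused whole. "hand" is the finger opening in m, from 0 to 0.0854, set as the call begins (left out, the last holds). The fingers move at their own pace and stop on an object; "newtons" is the grip in N (left out, the last holds). Time passes only in rows, so rows that do not move let the fingers close. It gives the time, the measured TCP pose, the force and the opening at its end, in the units of the state.
- read_state(): the state, without advancing time (a new reading comes with each control period).
- capture(name): name is "scene" or "side" or "wrist"; returns a dict with "pixels" (384x512x3 uint8, red, green, blue), "intrinsics" (3x3 intrinsics, pixels), "xyz" and "attitude" of the camera in the world. Camera axes: x right, y up, looking along -z (the intrinsics and any distortion apply to the point x, -y, -z); pixel columns grow to the right and rows downward; lengths in mm; the calibration is good to about 2 mm. The wrist camera is an equidistant fisheye: a pixel r from the principal point sees the ray r / f radians off the axis. A picture is of the moment at which its call begins. There is no depth.
- workorder.job_done(): hands the job in, once; it reports no verdict.
The state is a dict: "time": time; "joint_positions": joint angles; "dq": joint speeds; "tau": joint torques, N m; "tcp_pos": TCP position; "orientation": TCP orientation; "ft_force": force on the tool from outside, world axes, zero at the start; "torque": the same for the moment, N m; "gripper_width": finger opening in mm.
Only numpy, scipy, OpenCV 4.12 (cv2) and the standard library are available. Lean on these libraries where they do the work, as an engineer would, in place of code of your own. Each camera call takes 0.05 s, during which the arm holds its last target. There are 200 camera calls.

## Working session

There is one attempt and no reset: what is moved stays moved. The work goes in short steps, Python scripts to look and compute and a tool call to move; the robot and the scene stay as the last step left them, time stands still between calls to the robot, and variables do not carry over. Pictures are saved under pics/ and viewed, about 8 in all and at most 12, crops included, and the job is handed in when it is done.

Besides the shell and the picture viewer there is one more tool, called after "Emit:" as a command line: name --argument value ..., lists and objects as JSON in quotes. drive_tool: Moves the arm, as the interface text tells. Its arguments: {"type":"object","properties":{"rows":{"type":"string"},"hand":{"type":"number"},"newtons":{"type":"number"}},"required":["rows"]}

```bash
mkdir -p pics
cat > h.py <<'E'
import numpy as np, cv2
from scipy.spatial.transform import Rotation as R
from rig import read_state, capture, workorder, ctrl
def rot(q): return R.from_quat([q[1],q[2],q[3],q[0]])
def att(a):
    a=np.array(a); return a if a.shape==(3,3) else rot(a).as_matrix()
def ray(c,u,v,fish=False):
    K=np.array(c["intrinsics"]); x=(u-K[0,2])/K[0,0]; y=(v-K[1,2])/K[1,1]
    if fish:
        r=np.hypot(x,y); s=np.sin(r)/r if r>1e-9 else 1; d=np.array([x*s,-y*s,-np.cos(r)])
    else: d=np.array([x,-y,-1.])
    return np.array(c["xyz"],float), att(c["attitude"])@d
def onz(c,u,v,z,fish=False):
    o,d=ray(c,u,v,fish); return o+d*(z-o[2])/d[2]
def proj(c,p,fish=False):
    K=np.array(c["intrinsics"]); q=att(c["attitude"]).T@(np.array(p,float)-np.array(c["xyz"],float)); x,y,z=q[0],-q[1],-q[2]
    if fish:
        r=np.hypot(x,y); t=np.arctan2(r,z); k=t/max(r,1e-9); return K[0,0]*x*k+K[0,2],K[1,1]*y*k+K[1,2]
    return K[0,0]*x/z+K[0,2],K[1,1]*y/z+K[1,2]
def save(n,p): cv2.imwrite(f"pics/{n}.png",cv2.cvtColor(p,cv2.COLOR_RGB2BGR))
E
python3 - <<'E'
from h import *
import pickle
P=[]
for n in("scene","side","wrist"):
    c=capture(n); pickle.dump(c,open(n+".pkl","wb")); P.append(c["pixels"]); print(n,c["intrinsics"],c["xyz"],c["attitude"],[k for k in c])
save("a_scene",P[0]); save("a_sw",cv2.resize(np.hstack(P[1:]),(800,300)))
print(read_state(),ctrl.grip_point_offset)
E
```

```text
scene [[397.68241825   0.         250.34583265]
 [  0.         397.68241825 187.44915754]
 [  0.           0.           1.        ]] [-420.33750428 -460.14675543  843.80856467] [ 0.76886073  0.41275281 -0.22940396 -0.43111729] ['pixels', 'intrinsics', 'xyz', 'attitude']
side [[364.80300789   0.         257.88124419]
 [  0.         364.80300789 189.24404777]
 [  0.           0.           1.        ]] [1064.54730072   11.87815397  913.70552598] [0.72111634 0.21565605 0.19269644 0.62956476] ['pixels', 'intrinsics', 'xyz', 'attitude']
wrist [[297.31863964   0.         255.38755572]
 [  0.         297.31863964 191.95638648]
 [  0.           0.           1.        ]] [ 79.36144901 649.07649321 373.66306027] [ 0.77737855 -0.11782294 -0.0917394   0.61105174] ['pixels', 'intrinsics', 'xyz', 'attitude']
{'time': 0.15, 'joint_positions': array([-1.43095451,  0.39903578,  0.04503681,  1.53757799, -0.01869758,
        1.20692527, -0.05073367]), 'dq': array([-1.04663986e-03, -2.65454722e-03,  7.78158969e-04, -2.28377549e-03,
       -1.55280123e-03,  2.73343593e-04, -9.35849261e-05]), 'tau': array([ 2.52566169e-03, -4.75557518e+01,  1.36710193e+00, -2.54510629e+01,
        1.17133779e-02,  6.46518369e-03,  1.51761249e-06]), 'tcp_pos': array([153.63104896, 631.08253704, 230.49883154]), 'orientation': array([-0.55562733,  0.55635165,  0.43649343, -0.43729236]), 'ft_force': array([-0.79559304, -0.13589847, -0.44074036]), 'torque': array([-0.00323405, -0.0088239 ,  0.00822321]), 'gripper_width': 85.22571819203485} 18.700000000000003
```

View pics/a_scene.png

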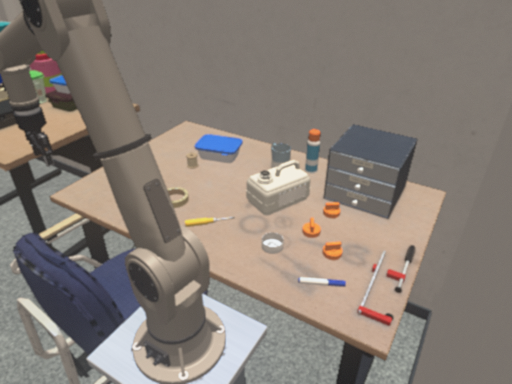

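View pics/a_sw.png

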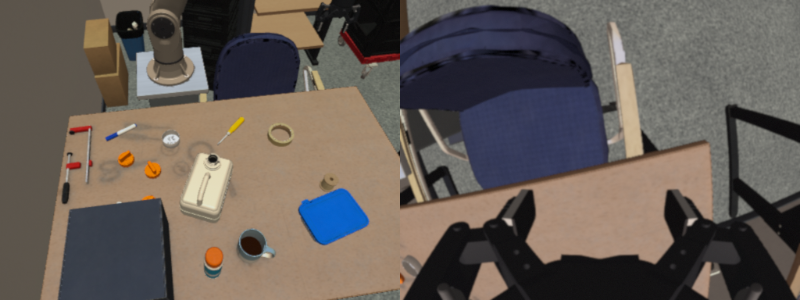

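The scene view shows three orange caps at (332,210), (312,229) and (333,250). The red/orange bottle top at (314,135) and the red clamp parts aren't candidates. The canister neck is at (265,177) in scene and about (272,205) in side. I'll compute which cap has the lowest y.

Run:
```python
from h import *
import pickle
C={n:pickle.load(open(n+".pkl","rb")) for n in("scene","side")}
for n,c in C.items():
    hsv=cv2.cvtColor(c["pixels"],cv2.COLOR_RGB2HSV); m=cv2.inRange(hsv,(6,170,120),(18,255,255))
    k,l,s,ce=cv2.connectedComponentsWithStats(m)
    for i in range(1,k):
        if s[i,4]>25: print(n,s[i],ce[i].round(1),onz(c,*ce[i],22).round(0))
a=C["scene"]["pixels"]; b=C["side"]["pixels"]
A=cv2.resize(a[140:280,230:370],(400,400),interpolation=2); 
B=cv2.resize(b[160:290,130:310],(554,400),interpolation=2)[:,:400]
save("b",np.hstack([A,B]))
```

```text
scene [324 208  15   7  81] [331.4 211.2] [ 650. -126.   22.]
scene [304 219  16  16 140] [311.2 228.2] [ 531. -104.   22.]
scene [327 243  13   3  30] [333. 244.] [ 496. -193.   22.]
scene [324 246  17  11 115] [332.4 252. ] [ 461. -205.   22.]
side [151 193  21  21 323] [161.  203.5] [ 487. -196.   22.]
side [185 206  21  22 347] [195.  217.3] [ 545. -101.   22.]
side [182 250  16   6  57] [189.7 252.8] [ 651. -120.   22.]
side [263 316  22  27 460] [273.6 328.6] [869.  69.  22.]
```

View pics/b.png

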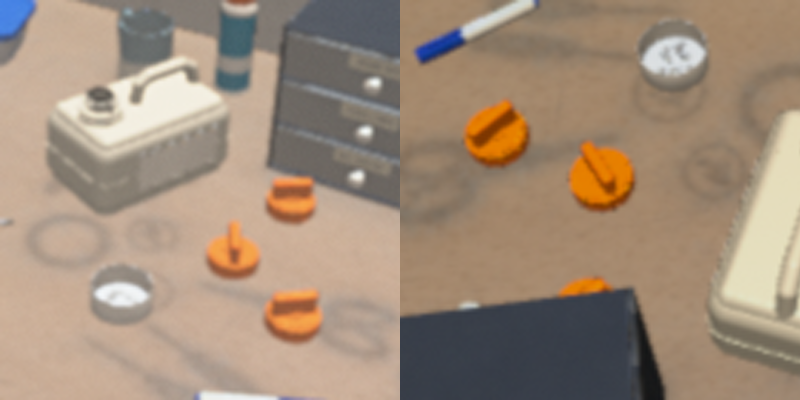

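Run:
```python
from h import *
import pickle
C={n:pickle.load(open(n+".pkl","rb")) for n in("scene","side")}
s=C["side"];c=C["scene"]
f=lambda x,y:(130+(x-400)/3.077,160+y/3.077)
p,q=onz(s,*f(475,138),45),onz(s,*f(511,107),45); print("wing",p.round(),q.round(),np.degrees(np.arctan2(*(q-p)[1::-1])))
g=lambda x,y:(230+x*.35,140+y*.35)
p,q=onz(c,*g(272,297),45),onz(c,*g(316,297),45); print("wing sc",p.round(),q.round(),np.degrees(np.arctan2(*(q-p)[1::-1])))
print("neck",onz(c,*g(100,95),135).round(),onz(s,272.6,204.8,135).round())
S=read_state(); print(rot(S["orientation"]).as_matrix().round(3))
for n,L in C.items():
    m=cv2.inRange(L["pixels"],(0,0,0),(75,75,75)); 
    k,l,st,ce=cv2.connectedComponentsWithStats(m)
    for i in range(1,k):
        w=onz(L,*ce[i],135)
        if 8<st[i,4]<300 and abs(w[0]-620)<120 and abs(w[1]-60)<120: print(n,st[i],ce[i].round(1),w.round())
```

```text
wing [ 504. -209.   45.] [ 474. -177.   45.] 132.25845994451433
wing sc [ 458. -180.   45.] [ 482. -220.   45.] -58.66564870455532
neck [586. 102. 135.] [602. 106. 135.]
[[ 0.236 -0.    -0.972]
 [ 0.972 -0.002  0.236]
 [-0.002 -1.    -0.   ]]
side [267 198  11  10  88] [272.  202.9] [596. 105. 135.]
```

The target is the cap at side (161,203), scene (332,250), around (483,-198) in the world. Its y is about -198, against -102 and -123 for the other two. The crop confirms it as the rightmost one. Moving there at height.

Emit:
drive_tool --rows "-0.025 0 -0.03 0;-0.025 0 -0.03 0;-0.025 0 -0.03 0;-0.025 0 -0.03 0;-0.025 0 -0.03 0;-0.025 0 -0.03 0;-0.025 0 -0.03 0;-0.025 0 -0.03 0;-0.025 0 -0.03 0;-0.025 0 -0.03 0;-0.025 0 -0.03 0;-0.025 0 -0.03 0" --hand 0.05

```text
time: 1.15
tcp_pos: [433.2, 253.2, 231.3]
orientation: [0.556, -0.556, -0.437, 0.437]
ft_force: [0.8, 0.3, 1.1]
gripper_width: 50.0
```

Emit:
drive_tool --rows "-0.035 0 -0.013 0;-0.035 0 -0.013 0;-0.035 0 -0.013 0;-0.035 0 -0.013 0;-0.035 0 -0.013 0;-0.035 0 -0.013 0;-0.035 0 -0.013 0;-0.035 0 -0.013 0;-0.035 0 -0.013 0;-0.035 0 -0.013 0;-0.035 0 -0.013 0;-0.035 0 -0.013 0"

```text
time: 2.15
tcp_pos: [484.6, -191.6, 231.3]
orientation: [0.556, -0.556, -0.437, 0.437]
ft_force: [0.2, 0.5, 0.5]
gripper_width: 50.0
```

Emit:
drive_tool --rows "0 0 0 0.12;0 0 0 0.12;0 0 0 0.12;0 0 0 0.12;0 0 0 0.12;0 0 0 0.12;0 0 0 0.12;0 0 0 0.12;0 0 0 0.12;0 0 0 0.12;0 0 0 0.12;0 0 0 0.12"

```text
time: 3.15
tcp_pos: [484.6, -189.8, 231.0]
orientation: [0.706, -0.706, 0.04, -0.04]
ft_force: [0.1, -0.4, -0.1]
gripper_width: 50.0
```

Emit:
drive_tool --rows "0 0 0 0.12;0 0 0 0.12;0 0 0 0.12;0 0 0 0.12;0 0 0 0.12;0 0 0 0.12;0 0 0 0.12;0 0 0 0.12;0 0 0 0.12;0 0 0 0.12;0 0 0 0.12;0 0 0 0.12"

```text
time: 4.15
tcp_pos: [484.7, -189.7, 231.1]
orientation: [0.504, -0.504, 0.496, -0.495]
ft_force: [-0.1, 0.3, -0.3]
gripper_width: 49.8
```

Emit:
drive_tool --rows "0 0 0 0.12;0 0 0 0.12;0 0 0 0.12;0 0 0 0.12;0 0 0 0.12;0 0 0 0.12;0 0 0 0.12;0 0 0 0.12;0 0 0 0"

```text
time: 4.9
tcp_pos: [484.7, -189.7, 230.9]
orientation: [0.22, -0.22, 0.672, -0.672]
ft_force: [-0.3, -1.2, -0.3]
gripper_width: 50.4
```

```bash
cat >> h.py <<'E'
def yaw(S=None):
    S=S or read_state(); x=rot(S["orientation"]).as_matrix()[:,0]; return np.degrees(np.arctan2(x[1],x[0]))
def togo(p,y=None):
    S=read_state(); M=rot(S["orientation"]).as_matrix(); d=(np.array(p)-S["tcp_pos"])/1000
    print("t",S["time"],"tcp",S["tcp_pos"].round(1),"yaw",round(yaw(S),2),"F",S["ft_force"].round(2),"T",S["torque"].round(3),"w",round(S["gripper_width"],1),"q7",S["joint_positions"][6].round(2),"tilt",M[:,1].round(4))
    print("rows tot",(M.T@d).round(4),"turn", None if y is None else round(np.radians((yaw(S)-y+180)%360-180),3))
E
python3 - <<'E'
from h import *
togo([483,-198,100],-143)
c=capture("wrist"); import pickle; pickle.dump(c,open("w1.pkl","wb")); save("c",c["pixels"])
print(proj(c,[483,-198,45],True), c["xyz"])
E
```

```text
t 4.9 tcp [ 484.7 -189.7  230.9] yaw -143.79 F [-0.25 -1.2  -0.31] T [-0.06  -0.036 -0.011] w 50.4 q7 -1.65 tilt [-7.e-04  1.e-04 -1.e+00]
rows tot [0.0062 0.1309 0.0057] turn -0.014
(np.float64(260.22252765187585), np.float64(164.26778589710827)) [ 528.08608312 -250.41243251  374.18638145]
```

View pics/c.png

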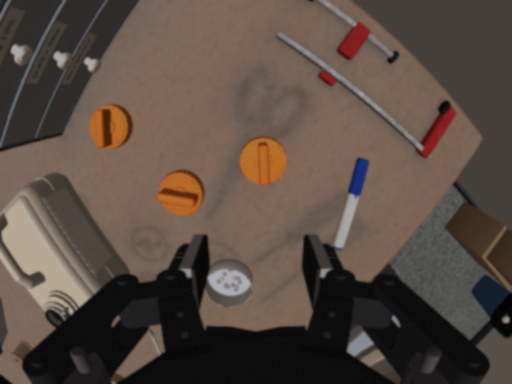

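The wrist view shows the target cap at (264,161), with the wing vertical from (263,143) to (265,182). The second cap is at (181,193), the third at (110,127), and the tin at (230,282) near the fingers.

Run:
```python
from h import *
import pickle
c=pickle.load(open("w1.pkl","rb")); p=c["pixels"]
m=cv2.inRange(cv2.cvtColor(p,cv2.COLOR_RGB2HSV),(6,150,60),(20,255,255))
k,l,s,ce=cv2.connectedComponentsWithStats(m)
for i in range(1,k):
    if s[i,4]>300:
        ct=cv2.findContours((l==i).astype('uint8'),0,1)[0][0][:,0].astype(float)
        w=np.array([onz(c,*q,17,True)[:2] for q in ct]).astype('float32'); (x,r)=cv2.minEnclosingCircle(w); e=cv2.fitEllipse(w)
        print(ce[i].round(1),x,r,e)
o=p[130:195,225:305]; save("d",cv2.resize(o,None,fx=8,fy=8,interpolation=2))
print(onz(c,230,282,30,True))
```

```text
[110.3 126.3] (666.4342041015625, -120.333984375) 32.4058952331543 ((667.9534912109375, -121.35332489013672), (57.27722930908203, 63.130218505859375), 139.586181640625)
[262.8 160.3] (479.41986083984375, -198.0033416748047) 30.571571350097656 ((479.2233581542969, -199.03858947753906), (56.61138153076172, 58.997764587402344), 43.11479187011719)
[180.8 192.4] (542.5908813476562, -103.1611099243164) 32.31619644165039 ((540.0802612304688, -103.21570587158203), (57.025203704833984, 62.330081939697266), 165.06382751464844)
[416.50163858 -38.31491117  30.        ]
```

View pics/d.png

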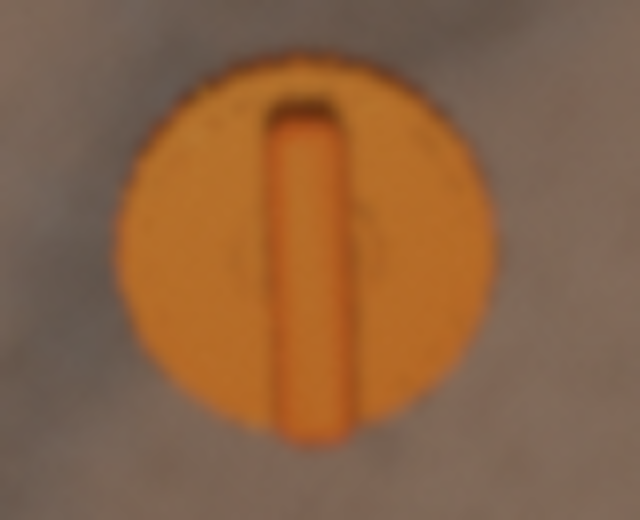

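Run:
```python
from h import *
import pickle
c=pickle.load(open("w1.pkl","rb"))
f=lambda x,y:(225+x/8-.5+.0625,130+y/8-.5+.0625)
a,b=onz(c,*f(305,118),45,True),onz(c,*f(315,440),45,True)
d=b-a; print(a,b,np.hypot(*d[:2]),(a+b)/2,np.degrees(np.arctan2(d[1],d[0])),"want tool-x perp")
m=(a+b)/2; w=np.degrees(np.arctan2(d[1],d[0])); M=rot(read_state()["orientation"]).as_matrix(); print("tool z az",np.degrees(np.arctan2(M[1,2],M[0,2])))
togo([m[0],m[1],90],(w+90)%180-180)
```

```text
[ 494.30997426 -217.95856969   45.        ] [ 465.38999648 -181.35565587   45.        ] 46.64909876476671 [ 479.84998537 -199.65711278   45.        ] 128.31227824461152 want tool-x perp
tool z az -53.54201203000756
t 4.95 tcp [ 484.7 -189.8  231. ] yaw -143.54 F [0.3  0.1  0.06] T [ 0.018  0.003 -0.027] w 50.0 q7 -1.64 tilt [-5.e-04  2.e-04 -1.e+00]
rows tot [0.0098 0.141  0.0051] turn -0.032
```

Emit:
drive_tool --rows "0.005 0.03 0.003 -0.03;0.005 0.03 0.002 0;0 0.03 0 0;0 0.03 0 0;0 0.03 0 0;0 0 0 0;0 0 0 0"

```text
time: 5.53
tcp_pos: [479.0, -199.8, 80.8]
orientation: [0.23, -0.232, 0.669, -0.668]
ft_force: [0.2, -0.1, -0.3]
gripper_width: 50.0
```

Run:
```python
from h import *
togo([480,-199.5,24],-141.7)
c=capture("wrist"); save("e",c["pixels"][150:384,130:400])
m=cv2.inRange(cv2.cvtColor(c["pixels"],cv2.COLOR_RGB2HSV),(6,150,60),(20,255,255))
S=read_state();print([np.array(proj(c,[480,-199.5,45],True)).round(1)])
import pickle; pickle.dump(c,open("w2.pkl","wb"))
```

```text
t 5.5333 tcp [ 479.  -199.8   80.8] yaw -141.89 F [ 0.21 -0.11 -0.33] T [-0.012  0.006 -0.005] w 50.0 q7 -1.47 tilt [-2.4e-03  7.0e-04 -1.0e+00]
rows tot [-0.001   0.0568  0.0005] turn -0.003
[array([252.6, 219.6])]
```

View pics/e.png

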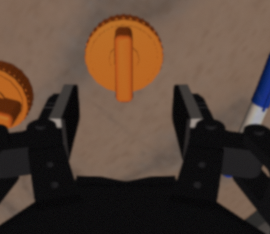

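The wing is centred between the jaws at about (253,214). Checking its position, then descending.

Run:
```python
from h import *
import pickle
c=pickle.load(open("w2.pkl","rb"))
a,b=onz(c,253,178.5,45,True),onz(c,254,250.5,45,True)
print(a,b,(a+b)/2,np.hypot(*(a-b)[:2]))
m=(a+b)/2;togo([m[0],m[1],23],-141.7)
```

```text
[ 496.79748044 -221.40936091   45.        ] [ 465.21586122 -182.02457359   45.        ] [ 481.00667083 -201.71696725   45.        ] 50.483265992426766
t 5.5833 tcp [ 480.2 -200.6   82.2] yaw -141.91 F [1.06 0.58 0.35] T [-0.032 -0.032  0.002] w 50.1 q7 -1.47 tilt [ 6.e-04 -6.e-04 -1.e+00]
rows tot [0.0001 0.0592 0.0013] turn -0.004
```

Emit:
drive_tool --rows "0 0.02 0.001 0;0 0.02 0 0;0 0.01 0 0;0 0.008 0 0;0 0 0 0;0 0 0 0"

```text
time: 6.08
tcp_pos: [481.1, -201.2, 24.2]
orientation: [-0.231, 0.23, -0.668, 0.669]
ft_force: [0.9, 0.2, 1.0]
gripper_width: 50.0
```

Emit:
drive_tool --rows "0 0 0 0;0 0 0 0;0 0 0 0;0 0 0 0;0 0 0 0;0 0 0 0;0 0 0 0;0 0 0 0;0 0 0 0;0 0 0 0" --hand 0.0 --newtons 50

```text
time: 6.92
tcp_pos: [481.1, -201.1, 24.1]
orientation: [-0.231, 0.23, -0.668, 0.669]
ft_force: [-0.8, 0.9, 5.7]
gripper_width: 10.9
```

Run:
```python
from h import *
togo([480,-199.5,210])
```

```text
t 6.9167 tcp [ 481.1 -201.1   24.1] yaw -141.97 F [-0.78  0.89  5.73] T [0.125 0.143 0.085] w 10.9 q7 -1.4 tilt [ 0.0013 -0.     -1.    ]
rows tot [-0.0003 -0.186  -0.0018] turn None
```

Emit:
drive_tool --rows "0 -0.01 0 0;0 -0.02 0 0;0 -0.04 0 0;0 -0.04 0 0;0 -0.04 0 0;0 -0.04 0 0"

```text
time: 7.42
tcp_pos: [479.6, -200.8, 215.2]
orientation: [0.23, -0.23, 0.669, -0.668]
ft_force: [1.6, 0.4, -0.3]
gripper_width: 10.8
```

Emit:
drive_tool --rows "-0.0235 0 -0.0205 0;-0.0235 0 -0.0205 0;-0.0235 0 -0.0205 0;-0.0235 0 -0.0205 0;-0.0235 0 -0.0205 0;-0.0235 0 -0.0205 0;-0.0235 0 -0.0205 0;-0.0235 0 -0.0205 0;-0.0235 0 -0.0205 0;-0.0235 0 -0.0205 0;-0.0235 0 -0.0205 0;-0.0235 0 -0.0205 0"

```text
time: 8.42
tcp_pos: [550.7, 168.2, 213.5]
orientation: [0.23, -0.23, 0.669, -0.668]
ft_force: [0.6, -1.4, -0.8]
gripper_width: 11.2
```

Emit:
drive_tool --rows "0 0 0 0;0 0 0 0;0 0 0 0"

```text
time: 8.67
tcp_pos: [550.7, 165.9, 213.4]
orientation: [-0.23, 0.23, -0.668, 0.669]
ft_force: [-0.2, -0.6, -1.0]
gripper_width: 10.7
```

Run:
```python
from h import *
import pickle
togo([597,105,200])
c=capture("wrist"); pickle.dump(c,open("w3.pkl","wb")); 
d=capture("side"); pickle.dump(d,open("s3.pkl","wb"))
save("f",np.hstack([cv2.resize(c["pixels"],(512,384)),cv2.resize(d["pixels"][130:274,220:328],(288,384),interpolation=2)]))
print(proj(c,[597,105,135],True))
```

```text
t 8.6667 tcp [550.7 165.9 213.4] yaw -142.0 F [-0.15 -0.59 -1.01] T [-0.038  0.019 -0.053] w 10.7 q7 -2.22 tilt [-3.e-04 -9.e-04 -1.e+00]
rows tot [0.001  0.0135 0.0765] turn None
(np.float64(255.60648664864866), np.float64(100.37104748066639))
```

View pics/f.png

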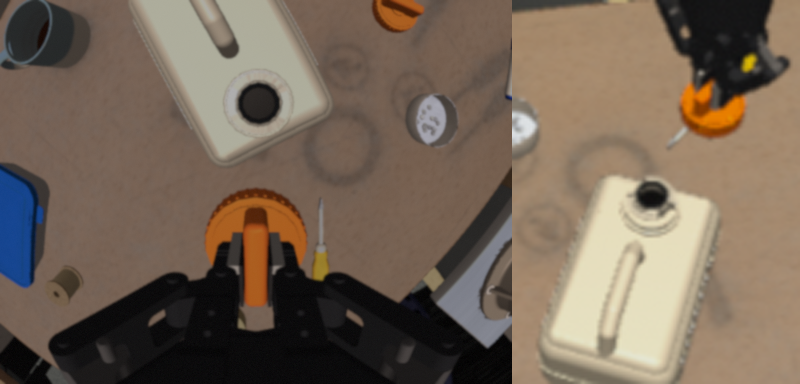

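The wrist view shows the dark seal and bore at (258,102) and the held cap at (256,240), with its wing from (256,222) to (257,305). Computing the neck centre and the cap's offset in the grip.

Run:
```python
from h import *
import pickle
c=pickle.load(open("w3.pkl","rb")); d=pickle.load(open("s3.pkl","rb"))
def blob(c,fish,box,thr):
    p=cv2.cvtColor(c["pixels"],cv2.COLOR_RGB2GRAY); x0,y0,x1,y1=box; m=(p[y0:y1,x0:x1]<thr).astype('uint8')
    k,l,s,ce=cv2.connectedComponentsWithStats(m); i=1+np.argmax(s[1:,4])
    ct=cv2.findContours((l==i).astype('uint8'),0,1)[0][0][:,0]+[x0,y0]
    for z in(131.5,135):
        w=np.array([onz(c,*q,z,fish)[:2] for q in ct]).astype('float32'); print(thr,z,s[i],np.round(cv2.fitEllipse(w)[0],1),np.round(cv2.fitEllipse(w)[1],1))
for t in(60,80,110): blob(c,True,(225,70,295,137),t)
for t in(60,80): blob(d,False,(262,192,286,214),t)
S=read_state();M=rot(S["orientation"]).as_matrix();t=S["tcp_pos"]
a,b=onz(c,255.5,222.5,t[2]+21,True),onz(c,257,305,t[2]+21,True)
print("wing rel tool",((M.T@(a-t)).round(1)),(M.T@(b-t)).round(1))
m=cv2.inRange(cv2.cvtColor(c["pixels"],cv2.COLOR_RGB2HSV),(6,150,60),(20,255,255)); m[:185]=0
ys,xs=np.nonzero(m[:,190:320]); 
for z in(-5,-20):
  w=np.array([ (M.T@(onz(c,xs[ys==y].min()+190-.5,y,t[2]+z,True)-t))[[0,2]] for y in range(205,240,6)]+[ (M.T@(onz(c,xs[ys==y].max()+190+.5,y,t[2]+z,True)-t))[[0,2]] for y in range(205,240,6)])
  A=np.c_[2*w,np.ones(len(w))]; q=np.linalg.lstsq(A,(w**2).sum(1),rcond=None)[0]; print("cap circ z",z,q[:2],np.sqrt(q[2]+q[0]**2+q[1]**2))
```

```text
60 131.5 [  14   13   40   41 1284] [594.1 105.2] [29.7 29.9]
60 135 [  14   13   40   41 1284] [594.2 105.2] [29.2 29.4]
80 131.5 [  13   13   42   41 1365] [594.1 105.2] [30.6 30.9]
80 135 [  13   13   42   41 1365] [594.1 105.2] [30.1 30.4]
110 131.5 [  12   11   44   45 1506] [594.  105.3] [32.2 32.4]
110 135 [  12   11   44   45 1506] [594.  105.4] [31.7 31.9]
60 131.5 [ 5  7 11  9 74] [593.8 106. ] [23.8 26.2]
60 135 [ 5  7 11  9 74] [595.9 105.6] [23.7 26.1]
80 131.5 [ 5  6 11 10 91] [593.5 105.8] [26.4 27.7]
80 135 [ 5  6 11 10 91] [595.6 105.4] [26.3 27.5]
wing rel tool [  0.3 -21.   21.8] [  1.2 -21.  -24.9]
cap circ z -5 [0.33926266 1.01077032] 27.852567975421305
cap circ z -20 [ 0.35933801 -6.33894285] 30.672423327689636
```

Emit:
drive_tool --rows "0.0026 0 0.0188 0;0 0 0.0188 0;0 0 0.0188 0;0 0 0.0188 0;0 0 0 0;0 0 0 0;0 0 0 0"

```text
time: 9.35
tcp_pos: [594.9, 105.6, 213.3]
orientation: [0.23, -0.23, 0.669, -0.668]
ft_force: [-0.2, 1.1, -0.7]
gripper_width: 11.0
```

Run:
```python
from h import *
togo([595,105,165])
```

```text
t 9.35 tcp [594.9 105.6 213.3] yaw -142.05 F [-0.23  1.14 -0.69] T [ 0.01  -0.001 -0.001] w 11.0 q7 -2.12 tilt [-6.0e-04  1.1e-03 -1.0e+00]
rows tot [0.0003 0.0483 0.0006] turn None
```

Emit:
drive_tool --rows "0 0.025 0.0005 0;0 0.02 0 0;0 0.007 0 0;0 0 0 0;0 0 0 0"

```text
time: 9.77
tcp_pos: [595.6, 106.0, 161.7]
orientation: [0.231, -0.231, 0.668, -0.668]
ft_force: [-0.6, -0.3, -1.2]
gripper_width: 10.7
```

Emit:
drive_tool --rows "0 0.002 0 0;0 0.002 0 0;0 0.001 0 0;0 0 0 0"

```text
time: 10.1
tcp_pos: [595.8, 105.5, 156.6]
orientation: [0.231, -0.23, 0.669, -0.668]
ft_force: [0.2, 0.2, -0.9]
gripper_width: 11.3
```

Emit:
drive_tool --rows "0 0.001 0 0;0 0.001 0 0;0 0 0 0"

```text
time: 10.35
tcp_pos: [595.6, 105.4, 154.2]
orientation: [0.23, -0.23, 0.669, -0.668]
ft_force: [-0.1, 0.3, -0.2]
gripper_width: 11.2
```

Emit:
drive_tool --rows "0 0.001 0 0;0 0.001 0 0;0 0 0 0"

```text
time: 10.6
tcp_pos: [595.6, 105.4, 152.1]
orientation: [0.23, -0.23, 0.669, -0.668]
ft_force: [-0.2, 0.4, 0.0]
gripper_width: 10.7
```

Emit:
drive_tool --rows "0 0.001 0 0;0 0.001 0 0;0 0 0 0"

```text
time: 10.85
tcp_pos: [595.8, 105.4, 150.5]
orientation: [0.23, -0.23, 0.669, -0.668]
ft_force: [-0.5, -0.3, 1.1]
gripper_width: 10.8
```

Emit:
drive_tool --rows "0 0.001 0 0;0 0 0 0;0 0 0 0"

```text
time: 11.1
tcp_pos: [595.8, 105.4, 150.3]
orientation: [0.23, -0.23, 0.669, -0.668]
ft_force: [-1.5, 0.0, 6.9]
gripper_width: 10.9
```

Run:
```python
from h import *
togo([595,105,165])
c=capture("side"); d=capture("scene")
x,y=map(int,proj(c,[595,105,150])); X,Y=map(int,proj(d,[595,105,150]))
save("g",np.hstack([cv2.resize(c["pixels"][y-40:y+50,x-45:x+45],(400,400),interpolation=2),cv2.resize(d["pixels"][Y-40:Y+50,X-45:X+45],(400,400),interpolation=2)]))
```

```text
t 11.1 tcp [595.8 105.4 150.3] yaw -141.98 F [-1.5   0.02  6.88] T [0.035 0.494 0.024] w 10.9 q7 -2.08 tilt [ 2.e-04  7.e-04 -1.e+00]
rows tot [ 0.0009 -0.0147 -0.0002] turn None
```

View pics/g.png

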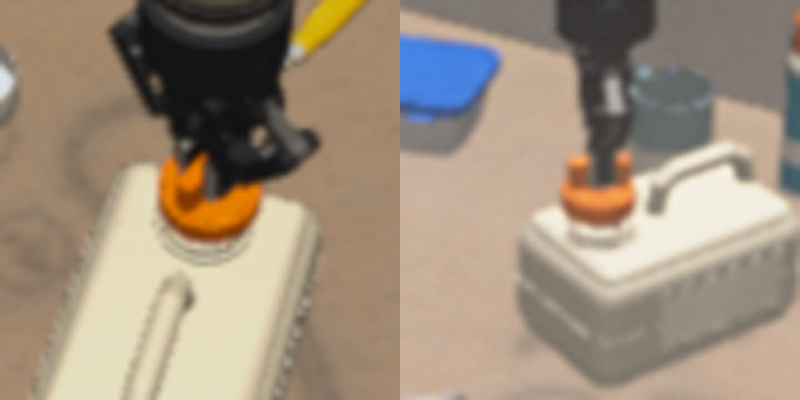

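The cap has touched down at wing height about 27 mm. It looks level and centred (side crop (210,210), scene crop (598,195)). The force is slightly high with a small -x push. I'll ease off, nudge -x by 1 mm and start turning back.

Emit:
drive_tool --rows "0.0008 -0.0004 -0.0006 0;0 0 0 0"

```text
time: 11.37
tcp_pos: [595.4, 105.3, 150.3]
orientation: [-0.231, 0.23, -0.668, 0.669]
ft_force: [-0.2, 0.0, 4.5]
gripper_width: 11.0
```

Emit:
drive_tool --rows "0 0 0 -0.05;0 0 0 -0.05;0 0 0 0"

```text
time: 11.62
tcp_pos: [595.4, 105.0, 150.6]
orientation: [-0.264, 0.263, -0.656, 0.656]
ft_force: [-0.0, -0.4, 5.2]
gripper_width: 10.7
```

Run:
```python
from h import *
togo([595,105,165])
```

```text
t 11.6167 tcp [595.4 105.  150.6] yaw -136.21 F [-0.03 -0.43  5.18] T [-0.082 -0.132  0.08 ] w 10.7 q7 -2.0 tilt [ 2.e-03  1.e-04 -1.e+00]
rows tot [ 0.0003 -0.0144 -0.0003] turn None
```

Balanced now, at about 5 N. Continuing backwards in small steps.

Emit:
drive_tool --rows "0 0 0 -0.06;0 0 0 -0.06;0 0 0 -0.04;0 0 0 0"

```text
time: 11.95
tcp_pos: [595.7, 104.9, 150.9]
orientation: [-0.316, 0.314, -0.633, 0.633]
ft_force: [-0.2, -0.6, 6.2]
gripper_width: 10.7
```

Emit:
drive_tool --rows "0 0 0 -0.06;0 0 0 -0.06;0 0 0 -0.04;0 0 0 0"

```text
time: 12.28
tcp_pos: [596.1, 105.0, 151.2]
orientation: [-0.366, 0.363, -0.605, 0.606]
ft_force: [-0.3, -0.5, 8.0]
gripper_width: 11.0
```

Emit:
drive_tool --rows "0.0003 -0.0006 -0.0006 -0.06;0 -0.0002 0 -0.06;0 -0.0001 0 -0.04;0 0 0 0"

```text
time: 12.62
tcp_pos: [595.3, 105.2, 151.6]
orientation: [-0.413, 0.411, -0.574, 0.575]
ft_force: [1.6, -0.8, 5.7]
gripper_width: 11.1
```

Emit:
drive_tool --rows "0 -0.0002 0 -0.06;0 -0.0001 0 -0.06;0 0 0 -0.04;0 0 0 0"

```text
time: 12.95
tcp_pos: [595.2, 105.2, 151.9]
orientation: [-0.457, 0.455, -0.54, 0.541]
ft_force: [1.5, -0.9, 6.6]
gripper_width: 11.1
```

Run:
```python
from h import *
togo([595,105,165])
```

```text
t 12.95 tcp [595.2 105.2 151.9] yaw -99.63 F [ 1.54 -0.88  6.58] T [-0.114 -0.24  -0.023] w 11.1 q7 -1.46 tilt [ 2.7e-03  4.0e-04 -1.0e+00]
rows tot [ 0.0002 -0.0131 -0.0001] turn None
```

Emit:
drive_tool --rows "0 -0.0003 0.0003 -0.06;0 -0.0001 0 -0.06;0 -0.0001 0 -0.04;0 0 0 0"

```text
time: 13.28
tcp_pos: [595.2, 105.1, 152.2]
orientation: [-0.499, 0.497, -0.502, 0.502]
ft_force: [0.3, -0.0, 5.6]
gripper_width: 10.7
```

Emit:
drive_tool --rows "0 -0.0002 0 -0.06;0 -0.0001 0 -0.06;0 -0.0001 0 -0.04;0 0 0 0"

```text
time: 13.62
tcp_pos: [595.1, 105.0, 152.5]
orientation: [0.537, -0.536, 0.46, -0.461]
ft_force: [1.0, -0.2, 5.7]
gripper_width: 10.7
```

Emit:
drive_tool --rows "0 -0.0001 0 -0.06;0 -0.0001 0 -0.06;0 -0.0001 0 -0.04;0 0 0 0"

```text
time: 13.95
tcp_pos: [595.0, 104.3, 152.7]
orientation: [0.572, -0.571, 0.416, -0.417]
ft_force: [0.9, -1.5, 6.2]
gripper_width: 11.2
```

Emit:
drive_tool --rows "0 -0.0003 0 -0.06;0 -0.0001 0 -0.06;0 -0.0001 0 -0.04;0 0 0 0"

```text
time: 14.28
tcp_pos: [595.0, 104.7, 152.8]
orientation: [0.603, -0.603, 0.369, -0.37]
ft_force: [1.8, -1.4, 3.1]
gripper_width: 10.7
```

Emit:
drive_tool --rows "0 -0.0001 0 -0.06;0 -0.0001 0 -0.06;0 -0.0001 0 -0.04;0 0 0 0"

```text
time: 14.62
tcp_pos: [594.5, 105.2, 152.4]
orientation: [-0.63, 0.63, -0.32, 0.32]
ft_force: [2.8, -2.0, -1.4]
gripper_width: 10.8
```

Run:
```python
from h import *
togo([595.2,105,165])
```

```text
t 14.6167 tcp [594.5 105.2 152.4] yaw -53.85 F [ 2.81 -1.99 -1.45] T [-0.35  -0.804 -0.004] w 10.8 q7 -0.79 tilt [ 6.e-04 -4.e-04 -1.e+00]
rows tot [ 0.0006 -0.0126  0.0004] turn None
```

Vertical force has vanished after about 88° of backing: the lugs are at the gap. I'll follow down without turning.

Emit:
drive_tool --rows "0 0.001 0 0;0 0.001 0 0;0 0 0 0"

```text
time: 14.87
tcp_pos: [594.6, 105.7, 150.7]
orientation: [0.631, -0.63, 0.32, -0.32]
ft_force: [4.0, -0.8, -0.6]
gripper_width: 10.5
```

Run:
```python
from h import *
togo([595.2,105,165])
```

```text
t 14.8667 tcp [594.6 105.7 150.7] yaw -53.8 F [ 3.96 -0.8  -0.57] T [-0.198 -0.898 -0.033] w 10.5 q7 -0.79 tilt [ 7.e-04  1.e-04 -1.e+00]
rows tot [ 0.0009 -0.0143  0.    ] turn None
```

Emit:
drive_tool --rows "0.0008 0.001 0.0004 0;0 0.001 0 0;0 0.001 0 0;0 0 0 0"

```text
time: 15.2
tcp_pos: [594.8, 105.4, 147.5]
orientation: [0.631, -0.631, 0.32, -0.319]
ft_force: [2.8, 1.2, -0.0]
gripper_width: 10.7
```

Emit:
drive_tool --rows "0 0.001 0 0;0 0.0005 0 0;0 0 0 0"

```text
time: 15.45
tcp_pos: [594.8, 105.1, 146.2]
orientation: [-0.631, 0.631, -0.32, 0.319]
ft_force: [1.8, -0.1, 0.1]
gripper_width: 10.7
```

Run:
```python
from h import *
togo([595.2,105,165])
```

```text
t 15.45 tcp [594.8 105.1 146.2] yaw -53.74 F [ 1.75 -0.05  0.12] T [ 0.074 -0.393  0.004] w 10.7 q7 -0.79 tilt [-6.e-04  2.e-04 -1.e+00]
rows tot [ 0.0003 -0.0188  0.0002] turn None
```

Emit:
drive_tool --rows "0.0002 0.001 0.0002 0;0 0.0005 0 0;0 0 0 0"

```text
time: 15.7
tcp_pos: [594.9, 104.9, 144.6]
orientation: [-0.631, 0.631, -0.32, 0.319]
ft_force: [0.9, -1.2, -1.5]
gripper_width: 11.1
```

Emit:
drive_tool --rows "0 0.0005 0 0;0 0.0003 0 0;0 0 0 0"

```text
time: 15.95
tcp_pos: [594.9, 104.9, 144.0]
orientation: [-0.631, 0.631, -0.32, 0.319]
ft_force: [-0.3, -0.0, 1.2]
gripper_width: 10.6
```

The cap is resting on the seal at wing height about 20.5 mm, with low force. Now turning clockwise.

Emit:
drive_tool --rows "0 0.0003 0 0.06;0 0 0 0.07;0 0 0 0.07;0 0 0 0.07;0 0 0 0"

```text
time: 16.37
tcp_pos: [595.3, 105.0, 143.8]
orientation: [-0.582, 0.582, -0.402, 0.402]
ft_force: [-0.1, 0.2, 1.0]
gripper_width: 11.0
```

Emit:
drive_tool --rows "0 0 0 0.07;0 0 0 0.07;0 0 0 0.07;0 0 0 0.07;0 0 0 0"

```text
time: 16.78
tcp_pos: [595.4, 105.0, 143.8]
orientation: [-0.52, 0.521, -0.479, 0.479]
ft_force: [-0.1, 0.8, 1.3]
gripper_width: 11.3
```

Run:
```python
from h import *
togo([595,105,143])
c=capture("wrist"); save("w",c["pixels"])
```

```text
t 16.7833 tcp [595.4 105.  143.8] yaw -85.22 F [-0.15  0.77  1.26] T [ 0.067  0.035 -0.003] w 11.3 q7 -1.25 tilt [-1.e-04 -3.e-04 -1.e+00]
rows tot [-0.      0.0008 -0.0004] turn None
```

Emit:
drive_tool --rows "0 0 0 0.07;0 0 0 0.07;0 0 0 0.07;0 0 0 0.07;0 0 0 0"

```text
time: 17.25
tcp_pos: [595.4, 104.9, 143.8]
orientation: [-0.449, 0.449, -0.546, 0.547]
ft_force: [-0.4, 0.0, 2.3]
gripper_width: 10.6
```

Emit:
drive_tool --rows "0 0 0 0.07;0 0 0 0.07;0 0 0 0.07;0 0 0 0.07;0 0 0 0"

```text
time: 17.67
tcp_pos: [595.4, 104.9, 143.7]
orientation: [-0.368, 0.368, -0.604, 0.604]
ft_force: [-0.1, 0.3, 0.9]
gripper_width: 10.8
```

Run:
```python
from h import *
togo([595,105,143])
```

```text
t 17.6667 tcp [595.4 104.9 143.7] yaw -117.21 F [-0.15  0.28  0.87] T [ 0.092 -0.039 -0.013] w 10.8 q7 -1.71 tilt [-1.e-04 -2.e-04 -1.e+00]
rows tot [ 0.0001  0.0007 -0.0004] turn None
```

Emit:
drive_tool --rows "0 0 0 0.07;0 0 0 0.07;0 0 0 0.07;0 0 0 0.07;0 0 0 0"

```text
time: 18.08
tcp_pos: [595.4, 105.0, 143.7]
orientation: [-0.281, 0.281, -0.649, 0.649]
ft_force: [1.1, 0.7, 1.9]
gripper_width: 11.3
```

Emit:
drive_tool --rows "0 0 0 0.06;0 0 0 0.06;0 0 0 0.06;0 0 0 0"

```text
time: 18.42
tcp_pos: [595.4, 104.9, 143.7]
orientation: [-0.221, 0.221, -0.672, 0.672]
ft_force: [0.2, 0.1, 1.7]
gripper_width: 10.8
```

Run:
```python
from h import *
togo([595,105,143])
```

```text
t 18.4167 tcp [595.4 104.9 143.7] yaw -143.51 F [0.22 0.09 1.74] T [ 0.111 -0.058 -0.024] w 10.8 q7 -2.1 tilt [-1.e-04 -1.e-04 -1.e+00]
rows tot [ 0.0003  0.0007 -0.0003] turn None
```

Emit:
drive_tool --rows "0 0.0001 0 0.05;0 0.0001 0 0.05;0 0.0001 0 0.05;0 0 0 0"

```text
time: 18.75
tcp_pos: [595.5, 104.9, 143.5]
orientation: [-0.171, 0.171, -0.686, 0.686]
ft_force: [-0.2, 0.3, 1.8]
gripper_width: 11.2
```

Emit:
drive_tool --rows "0 0.0001 0 0.05;0 0.0001 0 0.05;0 0.0001 0 0.05;0 0 0 0"

```text
time: 19.08
tcp_pos: [595.5, 104.8, 143.3]
orientation: [-0.119, 0.118, -0.697, 0.697]
ft_force: [0.1, -0.2, 3.4]
gripper_width: 10.7
```

Run:
```python
from h import *
togo([595,105,143])
```

```text
t 19.0833 tcp [595.5 104.8 143.3] yaw -160.7 F [ 0.08 -0.16  3.37] T [ 0.027  0.007 -0.043] w 10.7 q7 -2.35 tilt [ 1.e-04 -1.e-04 -1.e+00]
rows tot [ 0.0004  0.0003 -0.0004] turn None
```

Emit:
drive_tool --rows "0 0.0001 0 0.04;0 0.0001 0 0.04;0 0 0 0"

```text
time: 19.33
tcp_pos: [595.5, 104.8, 143.2]
orientation: [-0.091, 0.091, -0.701, 0.701]
ft_force: [-0.1, 0.4, 3.1]
gripper_width: 10.6
```

Run:
```python
from h import *
togo([595,105,143])
```

```text
t 19.3333 tcp [595.5 104.8 143.2] yaw -165.28 F [-0.09  0.42  3.11] T [ 0.004  0.032 -0.006] w 10.6 q7 -2.42 tilt [ 2.e-04 -1.e-04 -1.e+00]
rows tot [ 0.0004  0.0002 -0.0004] turn None
```

Emit:
drive_tool --rows "0 0.0001 0 0.04;0 0.0001 0 0.03;0 0 0 0"

```text
time: 19.58
tcp_pos: [595.5, 104.7, 143.0]
orientation: [-0.066, 0.066, -0.704, 0.704]
ft_force: [0.2, 0.3, 2.2]
gripper_width: 10.7
```

Run:
```python
from h import *
togo([595,105,143])
```

```text
t 19.5833 tcp [595.5 104.7 143. ] yaw -169.31 F [0.23 0.34 2.23] T [-0.04   0.051 -0.022] w 10.7 q7 -2.48 tilt [ 2.e-04 -1.e-04 -1.e+00]
rows tot [ 0.0004  0.     -0.0004] turn None
```

Emit:
drive_tool --rows "0 0.0001 0 0.03;0 0.0001 0 0.03;0 0 0 0"

```text
time: 19.83
tcp_pos: [595.5, 104.7, 142.9]
orientation: [-0.045, 0.044, -0.706, 0.706]
ft_force: [-0.3, -0.4, 3.0]
gripper_width: 10.4
```

Run:
```python
from h import *
togo([595,105,143])
```

```text
t 19.8333 tcp [595.5 104.7 142.9] yaw -172.77 F [-0.31 -0.43  3.01] T [-0.011  0.063 -0.083] w 10.4 q7 -2.53 tilt [ 3.e-04 -0.e+00 -1.e+00]
rows tot [ 0.0004 -0.0001 -0.0003] turn None
```

Emit:
drive_tool --rows "0 0.0001 0 0.03;0 0.0001 0 0.03;0 0 0 0"

```text
time: 20.08
tcp_pos: [596.0, 104.6, 142.8]
orientation: [-0.024, 0.023, -0.706, 0.707]
ft_force: [1.3, -1.2, 3.0]
gripper_width: 11.0
```

Run:
```python
from h import *
togo([595,105,143])
```

```text
t 20.0833 tcp [596.  104.6 142.8] yaw -176.18 F [ 1.31 -1.23  2.99] T [-0.167 -0.189  0.264] w 11.0 q7 -2.58 tilt [ 1.4e-03 -7.0e-04 -1.0e+00]
rows tot [ 0.0009 -0.0002 -0.0005] turn None
```

Emit:
drive_tool --rows "0 0 0 0.03;0 0 0 0"

```text
time: 20.25
tcp_pos: [596.0, 104.6, 142.8]
orientation: [-0.014, 0.013, -0.707, 0.707]
ft_force: [1.1, -0.6, 5.0]
gripper_width: 11.3
```

Run:
```python
from h import *
togo([595,105,143])
```

```text
t 20.25 tcp [596.  104.6 142.8] yaw -177.86 F [ 1.15 -0.65  5.04] T [-0.348 -0.358  0.52 ] w 11.3 q7 -2.61 tilt [ 0.0015 -0.001  -1.    ]
rows tot [ 0.001  -0.0002 -0.0005] turn None
```

The stop is met: moment is up to 0.5 N m after about 123° and the height is about 19.2 mm. Letting go with a small opening to clear the handle, then rising.

Emit:
drive_tool --rows "0 0 0 0;0 0 0 0;0 0 0 0;0 0 0 0;0 0 0 0;0 0 0 0" --hand 0.032

```text
time: 20.75
tcp_pos: [595.1, 105.0, 142.2]
orientation: [0.012, -0.012, 0.707, -0.707]
ft_force: [0.0, 0.1, 0.3]
gripper_width: 32.1
```

Emit:
drive_tool --rows "0 -0.005 0 0;0 -0.015 0 0;0 -0.025 0 0;0 -0.025 0 0;0 -0.03 0 0;0 0 0 0;0 0 0 0"

```text
time: 21.33
tcp_pos: [596.6, 104.3, 245.6]
orientation: [0.014, -0.01, 0.707, -0.707]
ft_force: [0.5, 0.1, -0.8]
gripper_width: 32.2
```

Run:
```python
from h import *
togo([595,105,143])
c=capture("wrist"); d=capture("side"); e=capture("scene")
import pickle; pickle.dump((c,d,e),open("end.pkl","wb"))
x,y=map(int,proj(d,[595,105,150])); X,Y=map(int,proj(e,[595,105,150]))
print(proj(c,[595.3,105,171.8-13],True),proj(d,[595,105,163.8]))
save("z",np.hstack([c["pixels"][:,100:420],cv2.resize(d["pixels"][y-40:y+50,x-27:x+27],(230,384),interpolation=2),cv2.resize(e["pixels"][Y-40:Y+50,X-27:X+27],(230,384),interpolation=2)]))
```

```text
t 21.3333 tcp [596.6 104.3 245.6] yaw -178.08 F [ 0.54  0.09 -0.75] T [ 0.004 -0.016  0.02 ] w 32.2 q7 -2.71 tilt [ 0.0047  0.0013 -1.    ]
rows tot [ 0.0021  0.1026 -0.0006] turn None
(np.float64(256.18090539447036), np.float64(197.53384252733014)) (np.float64(272.0851749533482), np.float64(196.3173334482408))
```

View pics/z.png

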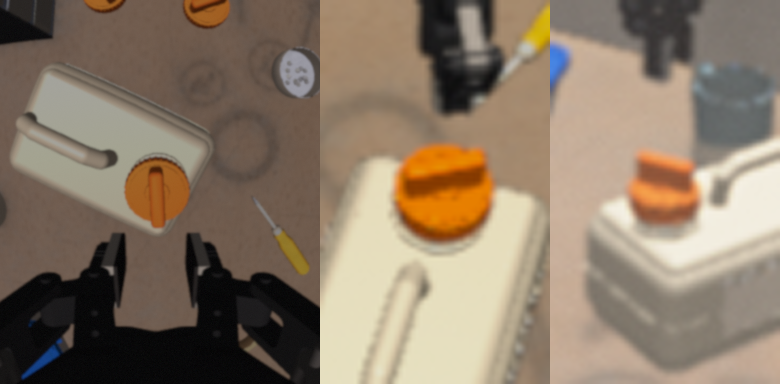

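Final picture: the cap is level and centred on the neck (wrist crop (156,190)), its wing still aligned with the tool, so it did not slip in the grip. The gripper is clear. Handing in.

```bash
python3 -c "
from rig import workorder; print(workorder.job_done())"
```

```text
the job is handed in; nothing more can be done
None
```

I closed the canister with the rightmost orange cap and handed the job in after about 21 s of robot time. No verdict was reported.

- **Dropping in:** I set the cap on the neck and turned it back about 88° under roughly 3 to 8 N, briefly more than the 3 to 5 N you gave. The lugs then dropped freely, and the cap rested on the seal about 20.5 mm above the neck rim.
- **Tightening:** I turned it clockwise about 123°, until the twisting moment jumped from under 0.1 to 0.5 N m. I read that as the stop and let go.
- **Last checks:**
  - The estimated final height is 19.2 mm, against 19.3 mm fully home. It comes from the tool height at the grasp, so it is good to about 0.5 mm.
  - The pictures show the cap level and centred on the neck, with the wing still aligned with the tool.
  - The gripper is clear, and the highest force I read during the job was 8 N.
- **Bystanders:** The arm never went near the tin, tape, screwdriver or marker. I did not measure their positions again at the end.

No check failed. The camera and touch estimates of the neck position agreed to within about 1.5 mm.

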